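# Close up the label printer after a roll change

## Robot

A 6-joint arm with a two-finger parallel gripper is mounted at the origin on a cart in front of the work surface, level with it; the furniture and walls round the work are solid. World frame = base frame: x ahead of the robot, y to its left, z up, the work surface at z = 0. Lengths are in m, angles in rad, forces in N, time in s.
With the tool pointing down it reaches from about 0.3 to 0.875 m from the base axis. Payload 4.2 kg.
Tool frame: the origin (TCP) lies at the very end of the fingers, on their centre line; the grasp point (between the pads) lies 19 mm behind it; z points along the fingers, y is the line along which they close (so a half turn about z gives the same grasp; the last joint's range is limited). The gripper opens to 85 mm and grips with 20 to 120 N. Pads are 22 mm wide; open, the fingers measure 114 mm over their backs; the gripper's body (76 mm by 85 mm) begins 54 mm behind the grasp point. The pads swing forward as they close: fully open they stand 13 mm farther back than shut.
Start: joints at [1.192, 0.32, 1.565, -0, 1.257, -0.02], TCP at [0.202, 0.538, 0.231] pointing down, gripper open.
Joint ranges: [-3.11, 3.11], [-0.84, 2.01], [0.21, 2.61], [-1.34, 4.49], [0.05, 2.63], [-2.56, 2.56]. Speed limits (rad/s): [2.57, 2.57, 3.14, 3.14, 3.14, 3.14].

## Interface

Orientations are given as a unit quaternion [x, y, z, w].
In Python, from bench import arm gives the robot as it stands. The module is installed in compiled form; this text tells all that it offers.
- The arm moves only by the tool carry_out, never from a script. Its argument "rows" is one flat list of numbers, 6 for each row, row after row: the shift along the tool's x, y, z in units of 2.5 cm (1.0 is 2.5 cm), then the turn, a rotation vector about the tool's x, y, z in units of 0.12 rad (1.0 is 0.12 rad). In form: [x, y, z, ax, ay, az, x, y, z, ax, ay, az, ...]. A call has 1 to 10 rows; each row shifts and turns the commanded pose from where the row before left it, along the tool's axes as they then stand; what a row does not reach is not made up. A row lasts 1/12 s, in which the tool goes at most 41.7 mm and 7.16 degrees, less where a joint would pass 70% of its speed; a pose out of reach is approached as far as the arm can. A call with a number of a shift or a turn outside -1 to 1 is refused whole. A call with a gripper value outside its range is refused whole. "fingers" is the opening, from -1 (shut) to 1 (fully open), set as the call begins (left out, the last holds). The fingers move at their own pace and stop on an object; the grip force is fixed at half the most. Time passes only in rows, so rows that do not move let the fingers close. It gives the time, the measured TCP pose, the force, the opening and the grip force at its end, in the units of the state.
- arm.sense(): the state, without advancing time (a new reading comes with each control period).
- arm.camera(name): name is "scene" or "top"; returns the picture (384x512x3 uint8, blue, green, red); there is no depth.
- arm.calibration(name): a dict with "intrinsics" (3x3 intrinsics, pixels), "R" (3x3) and "t" (3): a world point X has camera coordinates R X + t. Camera axes: x right, y down, z forward; pixel columns grow to the right and rows downward; lengths in m; the calibration is good to about 2 mm. A picture is of the moment at which its call begins. calibration takes no time and is no camera call.
- arm.sign_off(): hands the job in; it is judged then, once.
The state is a dict: "time_s": time; "q": joint angles; "joint_vel": joint speeds; "joint_torque": joint torques, N m; "ee_pos": TCP position; "eef_rot": TCP orientation; "wrist_force": force on the tool from outside, world axes, zero at the start; "torque": the same for the moment, N m; "opening": opening from 0.0 (shut) to 1.0 (fully open); "finger_force": force on a finger pad.
Only numpy, scipy, OpenCV 4.12 (cv2) and the standard library are available. Lean on these libraries where they do the work, as an engineer would, in place of code of your own. Each camera call takes 0.05 s, during which the arm holds its last target. There are 200 camera calls.

## Task

A fresh roll of labels has been dropped into the food-label printer on the prep table; make the printer ready without picking anything up. With the fingertips, push the roll guide's upright tab sideways until the roll sits snugly between the guide and the fixed flange, then push the open cover over and down until it is fully shut, and last press the feed button right down and let it come up again. Leave the roll lying in the printer and do not disturb the deli pots and the stack of cups.

Things in the scene. Friction and masses are not known exactly. Their poses are not given: they have to be found in the camera images.
- printer: desktop label printer, grey base, dark cover, fixed, 202 mm deep, 151 wide, 149 high when shut. Origin: on the table, mid of its underside; x to its rear (-107 to +95 mm), y to its left, z up. Base top z = 94 mm: front block (x -107 to -55), 10 mm side walls round an open roll bay. Fixed flange: dark disc on the left, its face at y = +52 mm looks to -y. Two rollers along y bear the roll
- label_roll: loose roll of white labels, 80 mm across, 58 mm wide, 0.2 kg, lying on the two rollers, axis along the printer's y. Origin: its centre, at printer x = 10, z = 65 mm (top 105 mm); against the flange it is at printer y = +23 mm and it starts 1 to 10 mm short of that. It slides along the rollers when the guide pushes it
- roll_guide (a joint): slide of the dark roll guide, in m: the distance the guide still has to go in the printer's +y direction until the roll is snug between guide and flange (0 = snug, no play; starts at 0.020 to 0.032). Friction 1.5 N plus the roll's, about 4 N in all; it stays where it is left
- guide_tab (a point): middle of the outer face (four ridges, looks to the printer's -y) of the roll guide's upright finger tab: 22 mm wide along x, 5 mm thick along y, z = 102 to 125 mm above the table; the point is at z = 114 mm, printer x = -25 mm. Push it in the printer's +y direction; the tab stands above the base's side walls
- cover (a joint): hinge of the cover in rad: 0 = shut, starts open at 1.35 to 1.5 (nearly upright, leaning to the front); stiff friction hinge of 0.28 N m, stays where it is left, so it has to be pushed all the way down
- cover_hinge (a point): middle of the cover's hinge line, along the printer's y, at printer x = 85, z = 97 mm. The cover reaches 155 mm from it and is 151 mm wide
- cover_push (a point): point amid the cover's outer face (the roof with the clear window), 90 mm from the hinge along the cover and 50 mm off its rim plane; 15 mm farther out the roof bends to the nose. Open, the face looks to the rear and the point is about 0.19 m up; shut, it faces up at 148 mm. It turns with the cover about the hinge line: push from the rear side, to the front and down
- feed_button (a joint): travel of the feed button in m: 0 = up, 0.004 = fully down; spring-loaded, 1.6 N to start, 5 N fully down
- feed_button_top (a point): centre of the top of the feed button, an oblong light grey key 14 x 24 mm on a dark inlay on the front block's top, right of the middle (printer x = -83, y = -35 mm), standing 7 mm proud, top at z = 101.5 mm; press straight down. The shut cover's nose begins 15 mm behind the button's centre
- deli_oats: deli pot with lid, 104 mm across, 81 mm high, standing left of the printer; origin at the centre of its underside. Leave alone
- deli_cocoa: deli pot with lid, 104 mm across, 81 mm high, standing behind the printer; origin at the centre of its underside. Leave alone
- portion_cups_a: stack of clear portion cups, 62 mm across, 93 mm high, standing front left of the printer; origin at the centre of its underside. Leave alone
Not all that is in view belongs to the job. What is shaped like the label_roll but yellow is not meant.

How it is judged:
By the outcome, as a careful person would: the job done as asked, in the order asked, and still so for the second after the job is handed in, with the robot touching nothing.
It also fails if it takes over 58 s, if anything falls off the work surface, if the arm or the gripper's body presses on something with over 40 N, if the wrist force passes 120 N, or if a joint passes its speed limit or range.

## Working session

There is one attempt and no reset: what is moved stays moved. The work goes in short steps, Python scripts to look and compute and a tool call to move; the robot and the scene stay as the last step left them, time stands still between calls to the robot, and variables do not carry over. Pictures are saved under pics/ and viewed, at most 11 in all, crops included, and the job is handed in when it is done.

Besides the shell and the picture viewer there is one more tool, called after "Emit:" as name(argument=value, ...), one argument or row to a line, values as JSON. carry_out: Moves the arm, as the interface text tells. Shifts and turns lie within -1 to 1; 1 stands for 2.5 cm of shift or 0.12 rad of turn. Its arguments: {"type":"object","properties":{"rows":{"type":"array"},"fingers":{"type":"number"}},"required":["rows"]}

```bash
mkdir -p pics
python3 - <<'E'
from bench import arm
import cv2
for n in("scene","top"):
    cv2.imwrite(f"pics/{n}0.png",arm.camera(n)); c=arm.calibration(n); print(n,c["intrinsics"],c["R"],c["t"])
s=arm.sense();print(s["time_s"],s["ee_pos"],s["eef_rot"],s["opening"])
E
```

```text
scene [[399.01005344   0.         256.52464431]
 [  0.         399.01005344 192.50439571]
 [  0.           0.           1.        ]] [[ 0.57647542 -0.81705888  0.0095328 ]
 [-0.561035   -0.40426589 -0.72236336]
 [ 0.59406718  0.41107649 -0.69144798]] [-0.26920719  0.4222459   0.66760395]
top [[417.82996454   0.         248.34936795]
 [  0.         417.82996454 191.95487887]
 [  0.           0.           1.        ]] [[ 0.02924754 -0.99925877  0.02502997]
 [-0.99878119 -0.03021123 -0.0390309 ]
 [ 0.03975816 -0.02385791 -0.99892447]] [0.03153173 0.55809981 1.16562892]
0.1 [0.20177167 0.53799826 0.23056573] [ 1.78433734e-01  9.83951621e-01 -7.70988991e-04 -1.28536200e-04] 1.0002676251380236
```

View pics/scene0.png

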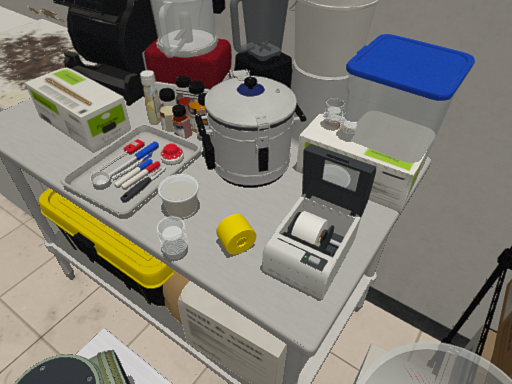

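View pics/top0.png

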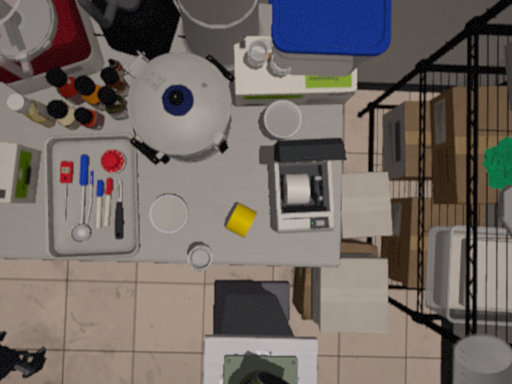

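The top view shows the printer at about px (275–335, 140–232), with its front facing the robot and the cover open at its rear. The white roll is in the bay at (298,188). The yellow roll at (241,220) lies on the table and is the decoy. I'll enlarge both views to confirm.

Run:
```python
import cv2,numpy as np
a=cv2.imread("pics/top0.png")[130:240,260:350];b=cv2.imread("pics/scene0.png")[140:300,255:385]
a=cv2.resize(a,None,fx=5,fy=5,interpolation=cv2.INTER_CUBIC);b=cv2.resize(b,None,fx=2.6,fy=2.6*550/416,interpolation=cv2.INTER_CUBIC)
b=cv2.resize(cv2.imread("pics/scene0.png")[147:294,300-45:385-40+0],None,fx=3.7,fy=3.7,interpolation=cv2.INTER_CUBIC)
h=550
b=b[:h]; b=np.pad(b,((0,h-b.shape[0]),(0,0),(0,0)))
print(a.shape,b.shape)
cv2.imwrite("pics/crop0.png",np.hstack([a,b]))
```

```text
(550, 450, 3) (550, 333, 3)
```

View pics/crop0.png

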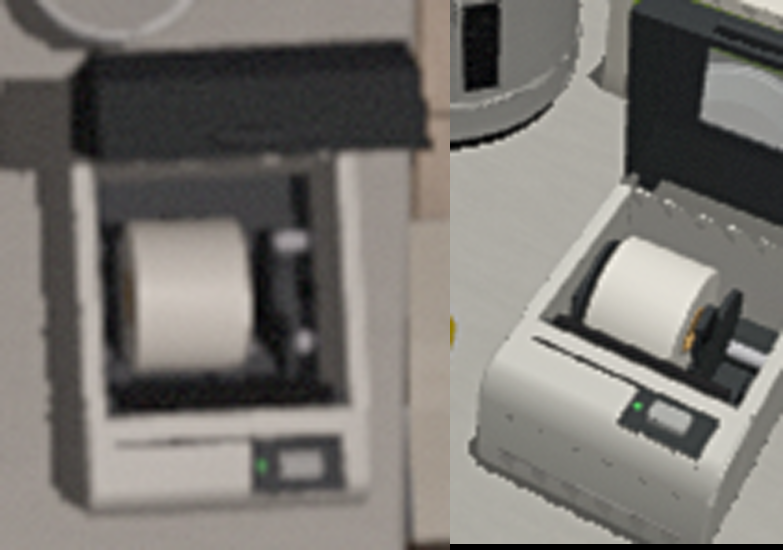

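```bash
cat > h.py <<'E'
import numpy as np, cv2
from bench import arm
def proj(n,P):
    c=arm.calibration(n);P=np.atleast_2d(np.array(P,float))
    return cv2.projectPoints(P,cv2.Rodrigues(np.array(c["R"]))[0],np.array(c["t"],float),np.array(c["intrinsics"]),None)[0][:,0]
def W(pose,P):
    x,y,a=pose;P=np.atleast_2d(np.array(P,float));c,s=np.cos(a),np.sin(a)
    return np.c_[x+c*P[:,0]-s*P[:,1],y+s*P[:,0]+c*P[:,1],P[:,2]]
E
python3 - <<'E'
from h import *
from scipy.optimize import least_squares
T=lambda u,v:((u+.5)/5-.5+260,(v+.5)/5-.5+130)
S=lambda u,v:((u-450+.5)/3.7-.5+255,(v+.5)/3.7-.5+147)
M=[(-.083,-.035,.1015),(-.055,.0655,.094),(-.055,-.0655,.094)]
t=np.array([T(301,464),T(108,413),T(346,401)]);s=np.array([S(668,415),S(553,318),S(738,403)])
f=lambda p:np.r_[(proj("top",W(p,M))-t).ravel(),(proj("scene",W(p,M))-s).ravel()]
r=least_squares(f,[.5,-.15,0]);print(r.x,r.fun.round(1))
p=r.x
im={n:cv2.imread(f"pics/{n}0.png") for n in("top","scene")}
def box(x0,x1,y0,y1,z):return [(x0,y0,z),(x1,y0,z),(x1,y1,z),(x0,y1,z)]
def cov(th):
    o=[]
    for d,h,y in[(0,0,.0755),(.155,0,.0755),(.155,0,-.0755),(0,0,-.0755),(.09,.05,-.0755),(.09,.05,.0755)]:
        o.append((.085-d*np.cos(th)+h*np.sin(th),y,.097+d*np.sin(th)+h*np.cos(th)))
    return o
sh=[(box(-.107,.095,-.0755,.0755,0),(255,0,0)),(box(-.107,-.055,-.0755,.0755,.094),(0,255,0)),(box(-.09,-.076,-.047,-.023,.1015),(0,0,255)),
 (box(-.055,.085,-.0655,.0655,.094),(0,255,255)),(cov(1.42),(255,0,255))]
for d in(.02,.032):
    yy=-.006-d-.01; sh.append(([(-.036,yy,.102),(-.014,yy,.102),(-.014,yy,.125),(-.036,yy,.125)],(255,255,0)))
out=[]
for n,(y0,y1,x0,x1) in dict(top=(130,240,260,352),scene=(140,295,255,385)).items():
    k=5 if n=="top" else 3.5
    I=cv2.resize(im[n][y0:y1,x0:x1],None,fx=k,fy=k,interpolation=cv2.INTER_CUBIC)
    for q,c in sh:
        a=((proj(n,W(p,q))-[x0,y0]+.5)*k-.5).round().astype(int);cv2.polylines(I,[a],True,c,1)
    I=cv2.resize(I,None,fx=.86,fy=.86) if n=="top" else I
    out.append(I[:545])
h=max(o.shape[0] for o in out)
out=[np.pad(o,((0,h-o.shape[0]),(0,0),(0,0))) for o in out];o=np.hstack(out);print(o.shape)
cv2.imwrite("pics/ov1.png",o[:,:800] if o.shape[1]<=800 else cv2.resize(o,(800,int(o.shape[0]*800/o.shape[1]))))
E
```

```text
[ 0.56195637 -0.09835448  0.04770084] [-0.2 -0.4 -0.7 -0.3  1.5  1.2  1.4 -1.3 -2.9 -1.4  1.1  1.5]
(542, 851, 3)
```

View pics/ov1.png

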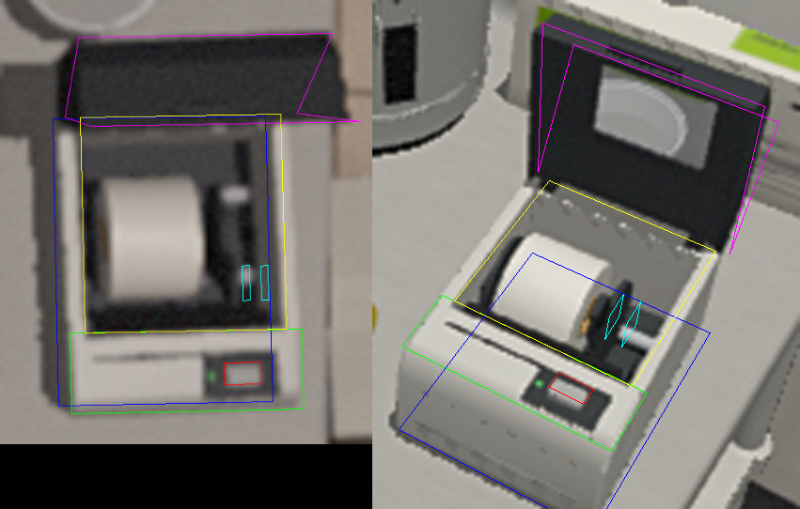

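The overlay fits at the front, but the rear is off by a few pixels, so the yaw needs refining. I'll take a larger raw crop to pick more corners.

Run:
```python
import cv2
a=cv2.imread("pics/scene0.png")[180:292,258:376]
cv2.imwrite("pics/crop2.png",cv2.resize(a,None,fx=5.3,fy=5.3,interpolation=cv2.INTER_CUBIC))
```

```text
(no output)
```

View pics/crop2.png

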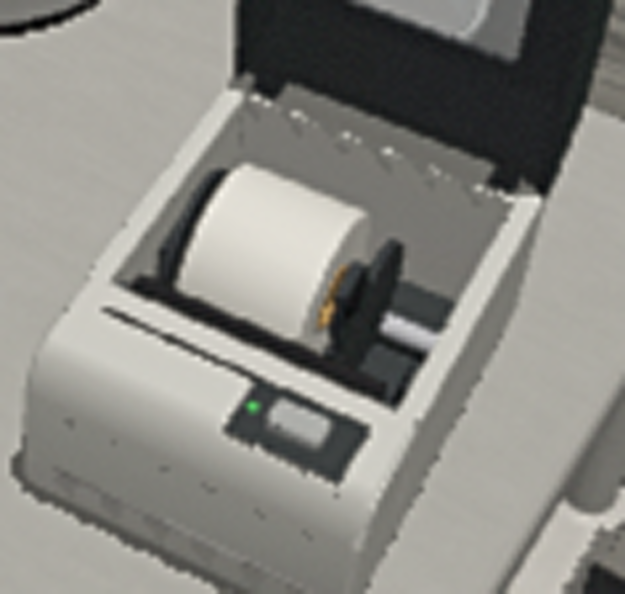

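Run:
```python
from h import *
from scipy.optimize import least_squares
T=lambda u,v:((u+.5)/5-.5+260,(v+.5)/5-.5+130)
S=lambda u,v:((u+.5)/5.3-.5+258,(v+.5)/5.3-.5+180)
t=np.array([T(301,464),T(108,413),T(346,401),T(95,165),T(336,155)]);s=np.array([S(302,417),S(115,283),S(398,408),S(238,90),S(540,197)])
def f(q):
    p=q[:3];b,c=q[3],q[4]
    M=[(-.083,-.035,.1015),(-.055,.0655,.094),(-.055,-.0655,.094)]
    return np.r_[(proj("top",W(p,M+[(b,.0655,.094),(b,-.0655,.094)]))-t).ravel(),(proj("scene",W(p,M+[(c,.0755,.094),(c,-.0755,.094)]))-s).ravel()]
for loss in("linear","soft_l1"):
    r=least_squares(f,[.5,-.15,0,.08,.08],loss=loss);print(r.x.round(4));print(r.fun.reshape(-1,2).round(1).tolist())
p=r.x[:3]
print("btn",W(p,[-.083,-.035,.1015]),"tab 26",W(p,[-.025,-.042,.114]))
# ray of picked pixels at given height, in printer frame
def back(n,uv,z):
    c=arm.calibration(n);R=np.array(c["R"]);K=np.array(c["intrinsics"]);C=-R.T@np.array(c["t"])
    d=R.T@np.linalg.solve(K,[*uv,1]);X=C+d*(z-C[2])/d[2];a=p[2];e=X[:2]-p[:2]
    return np.array([np.cos(a)*e[0]+np.sin(a)*e[1],-np.sin(a)*e[0]+np.cos(a)*e[1],z])*1000
for nm,n,uv,z in [("tab top","scene",S(393,240),.125),("roll L","top",T(130,293),.09),("roll R","top",T(251,293),.09),("btn","top",T(301,464),.1015),("btn","scene",S(302,417),.1015),
 ("guide","top",T(270,290),.114),("oats","top",(168,213),.081),("cocoa","top",(283,120),.081),("cups","top",(200,256),.093)]:
    print(nm,back(n,uv,z).round(1))
```

```text
[ 0.5606 -0.0963  0.077   0.0774  0.079 ]
[[-0.1, -0.3], [-0.8, 0.9], [1.3, 0.9], [-0.8, 0.1], [0.6, -0.1], [0.5, -0.6], [-0.6, -1.0], [0.8, 0.1], [-1.2, -2.0], [0.9, 1.5]]
[ 0.5606 -0.0963  0.0764  0.0774  0.0803]
[[-0.1, -0.3], [-0.9, 0.9], [1.3, 1.0], [-0.8, 0.1], [0.6, -0.1], [0.4, -0.6], [-0.7, -1.0], [0.8, 0.1], [-1.0, -2.4], [1.1, 1.2]]
btn [[ 0.48048898 -0.13749783  0.1015    ]] tab 26 [[ 0.53885402 -0.14005167  0.114     ]]
tab top [ -1.9 -34.3 125. ]
roll L [ 9.7 48.  90. ]
roll R [  6.8 -15.9  90. ]
btn [-83.8 -35.3 101.5]
btn [-84.9 -34.9 101.5]
guide [  6.9 -21.6 114. ]
oats [-40.8 359.8  81. ]
cocoa [192.4  44.7  81. ]
cups [-156.1  279.6   93. ]
```

Printer pose: world (0.561, −0.096), yaw 0.076. The roll spans y from −16 to +48 mm in the printer frame, so it is a few mm short of the flange, as expected. The white roll in the bay is the one meant; the yellow one on the table is not. I'll shut the fingers, line the tool up with the printer and move to its right side.

Emit:
carry_out(
  rows=[0,0,0,0,0,-0.91,0,0,0,0,0,-0.91,0,0,0,0,0,-0.91,0,0,0,0,0,-0.91,-0.4,-0.98,0,0,0,0,-0.4,-0.98,0,0,0,0,-0.4,-0.98,0,0,0,0,-0.4,-0.98,0,0,0,0,-0.4,-0.98,0,0,0,0,-0.4,-0.98,0,0,0,0],
  fingers=-1,
)

```text
time_s: 0.93
ee_pos: [0.2734, 0.3951, 0.2309]
eef_rot: [-0.039, 0.999, -0.0, -0.0]
wrist_force: [0.2, -0.1, 0.1]
opening: 0.001
finger_force: 0.0
```

Emit:
carry_out(
  rows=[-0.4,-0.98,0,0,0,0,-0.4,-0.98,0,0,0,0,-0.4,-0.98,0,0,0,0,-0.4,-0.98,0,0,0,0,-0.4,-0.98,0,0,0,0,-0.4,-0.98,0,0,0,0,-0.4,-0.98,0,0,0,0,-0.4,-0.98,0,0,0,0,-0.4,-0.98,0,0,0,0,-0.4,-0.98,0,0,0,0],
)

```text
time_s: 1.77
ee_pos: [0.3921, 0.1587, 0.2311]
eef_rot: [-0.039, 0.999, -0.0, -0.0]
wrist_force: [-0.5, 1.3, 0.6]
opening: 0.006
finger_force: 0.0
```

Emit:
carry_out(
  rows=[-0.4,-0.98,0,0,0,0,-0.4,-0.98,0,0,0,0,-0.4,-0.98,0,0,0,0,-0.4,-0.98,0,0,0,0,-0.4,-0.98,0,0,0,0,-0.4,-0.98,0,0,0,0,-0.4,-0.98,0,0,0,0,-0.4,-0.98,0,0,0,0,-0.4,-0.98,0,0,0,0,-0.4,-0.98,0,0,0,0],
)

```text
time_s: 2.6
ee_pos: [0.5109, -0.0777, 0.2309]
eef_rot: [-0.039, 0.999, 0.0, -0.0]
wrist_force: [-0.7, -0.4, -0.2]
opening: -0.001
finger_force: 0.0
```

```bash
cat >> h.py <<'E'
from scipy.spatial.transform import Rotation as Ro
P0=(.5606,-.0963,.0764)
def here():
    s=arm.sense();e=np.array(s["ee_pos"])-[P0[0],P0[1],0];Z=Ro.from_euler("z",P0[2])
    R=Z.inv()*Ro.from_quat(s["eef_rot"])
    print("t",round(s["time_s"],2),"printer mm",(Z.inv().apply(e)*1000).round(1),"F(printer)",Z.inv().apply(s["wrist_force"]).round(1),"open",round(s["opening"],2))
    print("tool axes cols",R.as_matrix().round(3).tolist(),"q",np.round(s["q"],2))
E
python3 -c "
from h import *
here()"
```

```text
t 2.6 printer mm [-48.1  22.4 230.9] F(printer) [-0.7 -0.3 -0.2] open -0.0
tool axes cols [[-1.0, -0.001, -0.001], [-0.001, 1.0, 0.0], [0.001, 0.0, -1.0]] q [-0.17  0.23  1.69  0.    1.22 -1.82]
```

Emit:
carry_out(
  rows=[-0.2,-0.8,0,0,0,0,-0.2,-0.8,0,0,0,0,-0.2,-0.8,0,0,0,0,-0.2,-0.8,0,0,0,0,-0.1,-0.6,0.5,0,0,0,0,0,0.9,0,0,0,0,0,0.9,0,0,0,0,0,0.9,0,0,0,0,0,0.9,0,0,0,0,0,0.5,0,0,0],
)

```text
time_s: 3.43
ee_pos: [0.5384, -0.1687, 0.1125]
eef_rot: [-0.039, 0.999, 0.001, -0.003]
wrist_force: [-1.1, -0.1, 0.5]
opening: -0.005
finger_force: 0.0
```

Run:
```python
from h import *
I=arm.camera("scene")[150:290,255:385];J=arm.camera("top")[130:240,260:350]
here()
I=cv2.resize(I,None,fx=3.6,fy=3.6,interpolation=cv2.INTER_CUBIC)[:500];J=cv2.resize(J,None,fx=3.6,fy=3.6,interpolation=cv2.INTER_CUBIC)
J=np.pad(J,((0,500-J.shape[0]),(0,0),(0,0)));I=np.pad(I,((0,500-I.shape[0]),(0,0),(0,0)))
cv2.imwrite("pics/c3.png",np.hstack([I,J]))
```

```text
t 3.53 printer mm [-27.9 -70.3 112.7] F(printer) [-0.3  0.5  0.1] open 0.0
tool axes cols [[-1.0, -0.002, -0.007], [-0.002, 1.0, 0.003], [0.007, 0.003, -1.0]] q [-0.32  0.41  1.75  0.    0.99 -1.97]
```

View pics/c3.png

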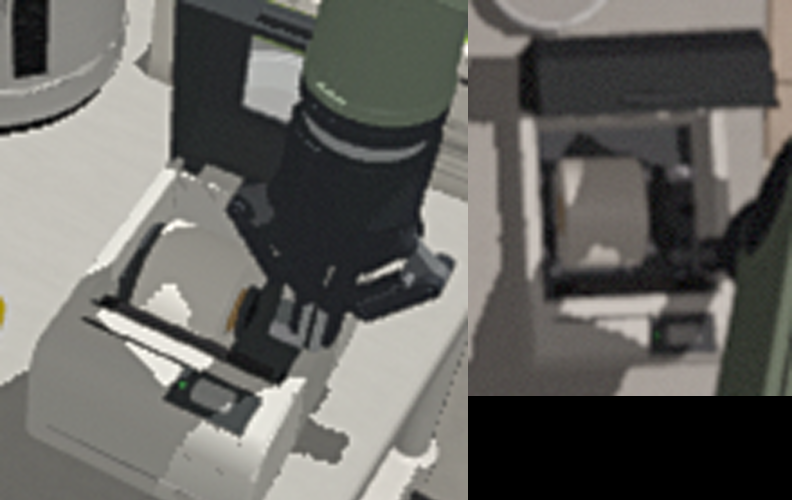

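The scene view shows the shut fingertips at about (320,325), right of the tab and above the bay, with nothing touched. Now I'll push to +y in small steps.

Emit:
carry_out(
  rows=[-0.1,0,0.16,0,0,0,0,0.15,0,0,0,0,0,0.15,0,0,0,0,0,0.15,0,0,0,0,0,0.1,0,0,0,0,0,0,0,0,0,0],
)

```text
time_s: 4.03
ee_pos: [0.5422, -0.1548, 0.1129]
eef_rot: [-0.039, 0.999, -0.0, 0.0]
wrist_force: [0.4, 0.0, -0.6]
opening: 0.0
finger_force: 0.0
```

Emit:
carry_out(
  rows=[0,0.1,0,0,0,0,0,0.1,0,0,0,0,0,0.1,0,0,0,0,0,0,0,0,0,0],
)

```text
time_s: 4.37
ee_pos: [0.5413, -0.1475, 0.1123]
eef_rot: [-0.039, 0.999, 0.0, -0.0]
wrist_force: [0.2, -0.7, 0.2]
opening: 0.003
finger_force: 0.0
```

Emit:
carry_out(
  rows=[0,0.1,0,0,0,0,0,0.1,0,0,0,0,0,0.1,0,0,0,0,0,0,0,0,0,0],
)

```text
time_s: 4.7
ee_pos: [0.5408, -0.1403, 0.1123]
eef_rot: [-0.039, 0.999, -0.0, 0.0]
wrist_force: [0.9, -0.8, -1.3]
opening: 0.002
finger_force: 0.2
```

```bash
python3 -c "
from h import *
here()"
```

```text
t 4.7 printer mm [-23.1 -42.4 112.3] F(printer) [ 0.8 -0.9 -1.3] open 0.0
tool axes cols [[-1.0, -0.002, -0.0], [-0.002, 1.0, -0.0], [0.0, -0.0, -1.0]] q [-0.27  0.4   1.77 -0.    0.97 -1.92]
```

Emit:
carry_out(
  rows=[0,0.1,0.1,0,0,0,0,0.1,0,0,0,0,0,0,0,0,0,0],
)

```text
time_s: 4.95
ee_pos: [0.5406, -0.1352, 0.1097]
eef_rot: [-0.039, 0.999, 0.0, 0.0]
wrist_force: [0.9, -1.4, -0.6]
opening: 0.003
finger_force: 0.4
```

Emit:
carry_out(
  rows=[0,0.1,0,0,0,0,0,0.1,0,0,0,0,0,0,0,0,0,0],
)

```text
time_s: 5.2
ee_pos: [0.5401, -0.1301, 0.1097]
eef_rot: [-0.039, 0.999, 0.0, 0.0]
wrist_force: [0.6, -0.8, -0.4]
opening: -0.004
finger_force: 0.3
```

Emit:
carry_out(
  rows=[0,0.1,0,0,0,0,0,0.1,0,0,0,0,0,0,0,0,0,0],
)

```text
time_s: 5.45
ee_pos: [0.5397, -0.1253, 0.1098]
eef_rot: [-0.039, 0.999, -0.0, 0.0]
wrist_force: [0.8, -2.0, -1.4]
opening: -0.001
finger_force: 1.0
```

```bash
python3 -c "
from h import *
here()"
```

```text
t 5.45 printer mm [-23.1 -27.3 109.8] F(printer) [ 0.6 -2.  -1.4] open -0.0
tool axes cols [[-1.0, -0.002, 0.0], [-0.002, 1.0, -0.0], [-0.0, -0.0, -1.0]] q [-0.25  0.39  1.79 -0.    0.96 -1.9 ]
```

Emit:
carry_out(
  rows=[0,0.1,0,0,0,0,0,0.1,0,0,0,0,0,0,0,0,0,0],
)

```text
time_s: 5.7
ee_pos: [0.5395, -0.1221, 0.1099]
eef_rot: [-0.04, 0.999, -0.002, 0.0]
wrist_force: [0.9, -8.2, -1.4]
opening: 0.001
finger_force: 4.3
```

Emit:
carry_out(
  rows=[0,0.1,0,0,0,0,0,0.1,0,0,0,0,0,0,0,0,0,0],
)

```text
time_s: 5.95
ee_pos: [0.5395, -0.1216, 0.11]
eef_rot: [-0.041, 0.999, -0.006, 0.001]
wrist_force: [-0.8, -23.2, -4.1]
opening: 0.0
finger_force: 11.6
```

Run:
```python
from h import *
I=arm.camera("scene")[150:290,255:385];J=arm.camera("top")[130:240,260:350]
here()
I=cv2.resize(I,None,fx=3.6,fy=3.6,interpolation=cv2.INTER_CUBIC)[:500];J=cv2.resize(J,None,fx=3.6,fy=3.6,interpolation=cv2.INTER_CUBIC)
J=np.pad(J,((0,500-J.shape[0]),(0,0),(0,0)));I=np.pad(I,((0,500-I.shape[0]),(0,0),(0,0)))
cv2.imwrite("pics/c4.png",np.hstack([I,J]))
```

```text
t 6.05 printer mm [-22.9 -23.6 110.1] F(printer) [ -0.5 -22.2  -3.1] open 0.0
tool axes cols [[-1.0, -0.005, 0.001], [-0.005, 1.0, -0.012], [-0.001, -0.012, -1.0]] q [-0.24  0.39  1.79 -0.01  0.96 -1.88]
```

View pics/c4.png

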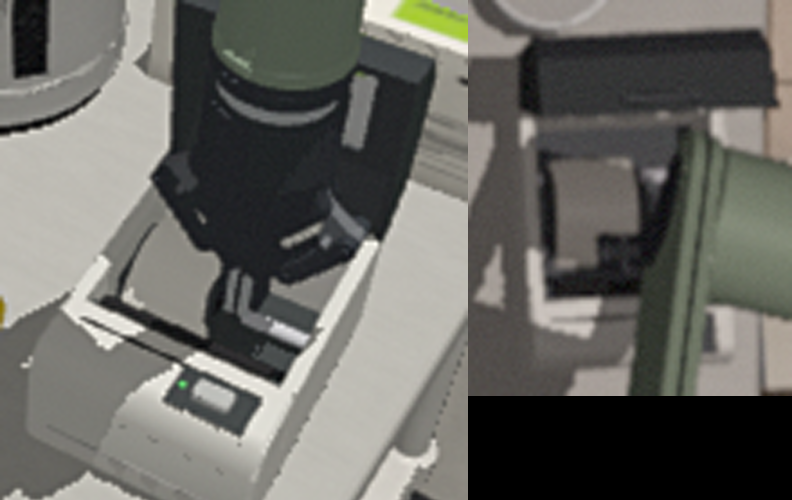

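Force rose to 22 N against a hard stop, with about 0.5 mm of motion over the last 5 mm commanded. The picture shows the guide pressed against the roll at about (215,300), so the roll is snug. Next I'll back off, rise, and go over to the rear of the cover.

Emit:
carry_out(
  rows=[0,-0.3,0,0,0,0,0,-0.8,0,0,0,0,0,-0.5,-0.6,0,0,0,0,0,-1,0,0,0,0,0,-1,0,0,0,0,0,-1,0,0,0,0,0,-1,0,0,0,0,0,-1,0,0,0,0,0,-1,0,0,0,0,0,-1,0,0,0],
)

```text
time_s: 6.88
ee_pos: [0.5414, -0.1543, 0.3009]
eef_rot: [-0.039, 0.999, 0.001, -0.0]
wrist_force: [-0.3, -0.7, -0.6]
opening: -0.0
finger_force: 0.0
```

Emit:
carry_out(
  rows=[0,0,-0.3,0,0,0,-0.9,0.3,0,0,0,0,-0.9,0.3,0,0,0,0,-0.9,0.3,0,0,0,0,-0.9,0.3,0,0,0,0,-0.9,0.3,0,0,0,0,-0.9,0.3,0,0,0,0,-0.9,0.3,0,0,0,0,-0.9,0.3,0,0,0,0,0,0,0,0,0,0],
)

```text
time_s: 7.72
ee_pos: [0.7194, -0.0787, 0.3039]
eef_rot: [-0.04, 0.999, 0.001, -0.001]
wrist_force: [-1.1, 1.2, -0.7]
opening: -0.001
finger_force: 0.0
```

Run:
```python
from h import *
I=arm.camera("scene")[100:290,255:425];J=arm.camera("top")[30:240,225:365]
here()
I=cv2.resize(I,None,fx=2.8,fy=2.8,interpolation=cv2.INTER_CUBIC);J=cv2.resize(J,None,fx=2.3,fy=2.3,interpolation=cv2.INTER_CUBIC)
h=max(I.shape[0],J.shape[0])
J=np.pad(J,((0,h-J.shape[0]),(0,0),(0,0)));I=np.pad(I,((0,h-I.shape[0]),(0,0),(0,0)))
cv2.imwrite("pics/c5.png",np.hstack([I,J]));print(I.shape,J.shape)
```

```text
t 7.82 printer mm [156.7   3.6 305.1] F(printer) [ 0.3 -0.5  0.2] open 0.0
tool axes cols [[-1.0, -0.003, -0.004], [-0.003, 1.0, 0.001], [0.004, 0.001, -1.0]] q [-0.13  0.54  1.03  0.    1.58 -1.78]
(532, 476, 3) (532, 322, 3)
```

View pics/c5.png

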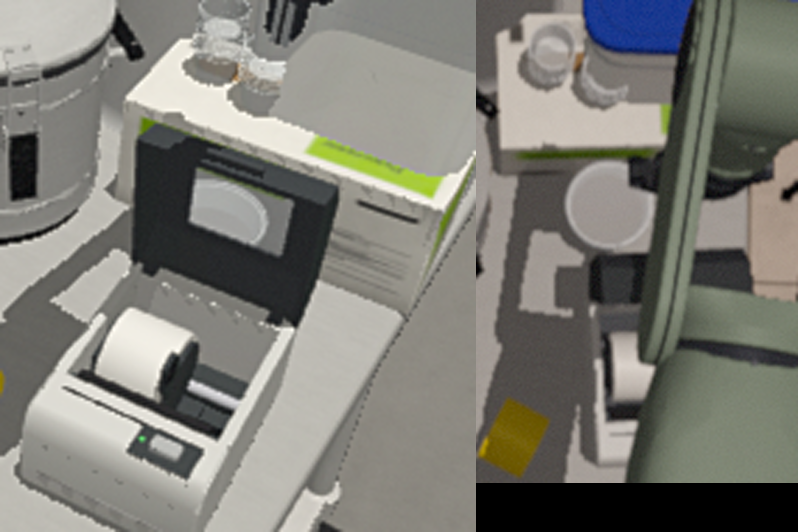

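The scene view shows the guide tab at about (178,375), snug against the roll, and the cover still open. Behind the cover is free. I'll descend there.

Emit:
carry_out(
  rows=[-0.2,-0.1,0.6,0,0,0,0,0,0.8,0,0,0,0,0,0.8,0,0,0,0,0,0.8,0,0,0,0,0,0.8,0,0,0,0,0,0.6,0,0,0,0,0,0,0,0,0],
)

```text
time_s: 8.4
ee_pos: [0.7187, -0.0838, 0.1932]
eef_rot: [-0.039, 0.999, 0.001, -0.004]
wrist_force: [0.2, 0.3, -0.4]
opening: -0.001
finger_force: 0.0
```

```bash
python3 -c "
from h import *
here()
for th in np.r_[1.42,1.3:-.01:-.13]: print(round(th,2),((.085-.09*np.cos(th)+.05*np.sin(th)+.011)*1000).round(1),((.097+.09*np.sin(th)+.05*np.cos(th))*1000).round(1))"
```

```text
t 8.4 printer mm [158.6   0.4 193.2] F(printer) [ 0.2  0.3 -0.4] open -0.0
tool axes cols [[-1.0, -0.001, -0.009], [-0.001, 1.0, 0.002], [0.009, 0.002, -1.0]] q [-0.13  0.58  1.22  0.    1.34 -1.78]
1.42 131.9 193.5
1.3 120.1 197.1
1.17 106.9 199.4
1.04 93.6 199.9
0.91 80.2 198.7
0.78 67.2 195.8
0.65 54.6 191.3
0.52 42.7 185.1
0.39 31.8 177.5
0.26 21.9 168.5
0.13 13.2 158.2
-0.0 6.0 147.0
```

Emit:
carry_out(
  rows=[0.27,0,0,0,0,0,0.27,0,0,0,0,0,0.27,0,0,0,0,0,0.27,0,0,0,0,0,0.28,0,-0.06,0,0,0,0.28,0,-0.06,0,0,0,0,0,0,0,0,0],
)

```text
time_s: 8.98
ee_pos: [0.6805, -0.087, 0.2021]
eef_rot: [-0.039, 0.999, -0.0, 0.001]
wrist_force: [1.0, 0.1, 1.1]
opening: 0.001
finger_force: 0.3
```

Emit:
carry_out(
  rows=[0.26,0,-0.05,0,0,0,0.26,0,-0.05,0,0,0,0.26,0,0,0,0,0,0.26,0,0,0,0,0,0,0,0,0,0,0],
)

```text
time_s: 9.4
ee_pos: [0.6536, -0.0891, 0.2032]
eef_rot: [-0.039, 0.999, -0.0, -0.001]
wrist_force: [1.1, -0.2, 0.7]
opening: 0.001
finger_force: 0.7
```

```bash
python3 -c "
from h import *
here()"
```

```text
t 9.4 printer mm [9.330e+01 1.000e-01 2.032e+02] F(printer) [ 1.1 -0.3  0.7] open 0.0
tool axes cols [[-1.0, -0.001, -0.001], [-0.001, 1.0, 0.0], [0.001, 0.0, -1.0]] q [-0.15  0.47  1.4  -0.    1.28 -1.8 ]
```

Emit:
carry_out(
  rows=[0.28,0,0.05,0,0,0,0.28,0,0.08,0,0,0,0.28,0,0.11,0,0,0,0.28,0,0.14,0,0,0,0,0,0,0,0,0],
)

```text
time_s: 9.82
ee_pos: [0.6246, -0.0912, 0.1923]
eef_rot: [-0.039, 0.999, 0.0, -0.002]
wrist_force: [-0.4, 0.1, -0.3]
opening: -0.001
finger_force: 0.0
```

Emit:
carry_out(
  rows=[0.25,0,0.1,0,0,0,0.25,0,0.1,0,0,0,0.24,0,0.12,0,0,0,0.24,0,0.13,0,0,0,0,0,0,0,0,0],
)

```text
time_s: 10.23
ee_pos: [0.6008, -0.0931, 0.1809]
eef_rot: [-0.039, 0.999, 0.0, -0.002]
wrist_force: [-0.3, -1.0, -0.3]
opening: -0.0
finger_force: 0.0
```

Run:
```python
from h import *
I=arm.camera("scene")[100:290,235:425];here()
cv2.imwrite("pics/c6.png",cv2.resize(I,None,fx=3,fy=3,interpolation=cv2.INTER_CUBIC))
```

```text
t 10.28 printer mm [ 40.8   0.2 180.9] F(printer) [-0.3  0.3 -0.8] open -0.0
tool axes cols [[-1.0, -0.001, -0.003], [-0.001, 1.0, 0.001], [0.003, 0.001, -1.0]] q [-0.17  0.41  1.56 -0.    1.18 -1.82]
```

View pics/c6.png

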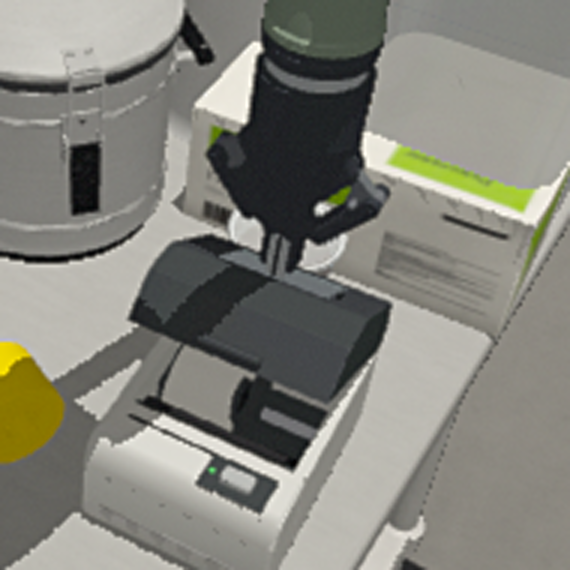

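The cover is about half shut, with the fingertips on its window face at (280,265). I'll carry on down.

Emit:
carry_out(
  rows=[0.2,0,0.14,0,0,0,0.2,0,0.16,0,0,0,0.2,0,0.18,0,0,0,0.2,0,0.18,0,0,0,0.17,0,0.21,0,0,0,0.17,0,0.21,0,0,0,0,0,0,0,0,0],
)

```text
time_s: 10.87
ee_pos: [0.5727, -0.0952, 0.1534]
eef_rot: [-0.039, 0.999, 0.0, -0.002]
wrist_force: [-0.4, -0.0, -0.1]
opening: 0.0
finger_force: 0.0
```

Emit:
carry_out(
  rows=[0.1,0,0.15,0,0,0,0.1,0,0.15,0,0,0,0,0,0.1,0,0,0,0,0,0,0,0,0],
)

```text
time_s: 11.2
ee_pos: [0.5692, -0.0957, 0.1466]
eef_rot: [-0.039, 0.999, -0.0, 0.0]
wrist_force: [-3.4, 0.4, 12.0]
opening: 0.001
finger_force: 5.6
```

```bash
python3 -c "
from h import *
here()"
```

```text
t 11.2 printer mm [  8.6  -0.  146.6] F(printer) [-3.4  0.7 12. ] open 0.0
tool axes cols [[-1.0, -0.002, 0.0], [-0.002, 1.0, -0.0], [-0.0, -0.0, -1.0]] q [-0.19  0.39  1.69 -0.    1.07 -1.84]
```

Emit:
carry_out(
  rows=[0,0,0.13,0,0,0,0,0,0,0,0,0,0,0,0,0,0,0],
)

```text
time_s: 11.45
ee_pos: [0.5693, -0.0957, 0.1462]
eef_rot: [-0.039, 0.999, -0.0, 0.001]
wrist_force: [-9.7, 0.3, 27.4]
opening: 0.003
finger_force: 13.0
```

Emit:
carry_out(
  rows=[0,0,-0.5,0,0,0,0,0,-0.8,0,0,0,0.6,-0.22,-0.5,0,0,0,0.8,-0.3,0,0,0,0,0.8,-0.3,0,0,0,0,0.8,-0.3,0,0,0,0,0.8,-0.28,0,0,0,0,0,0,0,0,0,0,0,0,0,0,0,0],
)

```text
time_s: 12.2
ee_pos: [0.477, -0.1382, 0.1866]
eef_rot: [-0.038, 0.999, 0.0, 0.0]
wrist_force: [-0.7, 0.1, -0.8]
opening: -0.003
finger_force: 0.0
```

Run:
```python
from h import *
I=arm.camera("scene")[120:290,245:385];J=arm.camera("top")[130:240,260:350];here()
I=cv2.resize(I,None,fx=3.3,fy=3.3,interpolation=cv2.INTER_CUBIC);J=cv2.resize(J,None,fx=3.5,fy=3.5,interpolation=cv2.INTER_CUBIC)
h=I.shape[0];J=np.pad(J,((0,h-J.shape[0]),(0,0),(0,0)))
cv2.imwrite("pics/c7.png",np.hstack([I,J]))
```

```text
t 12.3 printer mm [-85.2 -35.2 186.7] F(printer) [ 0.1 -0.2  0.7] open 0.0
tool axes cols [[-1.0, -0.002, 0.001], [-0.002, 1.0, 0.0], [-0.001, 0.0, -1.0]] q [-0.3   0.23  1.81  0.    1.1  -1.95]
```

View pics/c7.png

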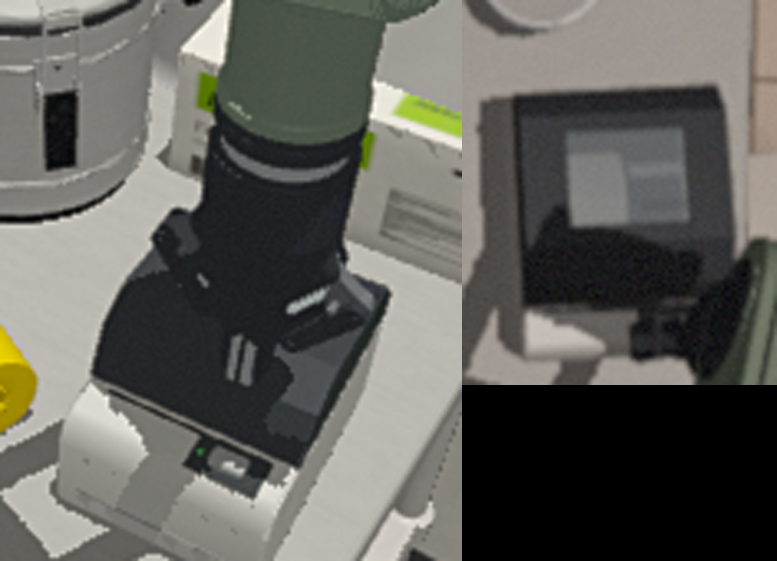

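The cover is shut flush on the base. The button is visible at (228,462) below the fingertips, so I'll descend onto it.

Emit:
carry_out(
  rows=[0.1,0,0.6,0,0,0,0,0,0.8,0,0,0,0,0,0.8,0,0,0,0,0,0.7,0,0,0,0,0,0.2,0,0,0,0,0,0,0,0,0],
)

```text
time_s: 12.8
ee_pos: [0.4749, -0.1376, 0.1078]
eef_rot: [-0.039, 0.999, 0.001, -0.001]
wrist_force: [-0.4, -0.1, -0.3]
opening: -0.005
finger_force: 0.0
```

Emit:
carry_out(
  rows=[0,0,0.1,0,0,0,0,0,0.1,0,0,0,0,0,0.06,0,0,0,0,0,0,0,0,0],
)

```text
time_s: 13.13
ee_pos: [0.4753, -0.1382, 0.1032]
eef_rot: [-0.039, 0.999, -0.0, 0.0]
wrist_force: [-0.3, -0.2, 0.7]
opening: 0.003
finger_force: 0.0
```

```bash
python3 -c "
from h import *
here()"
```

```text
t 13.13 printer mm [-88.3 -35.2 103.2] F(printer) [-0.3 -0.1  0.7] open 0.0
tool axes cols [[-1.0, -0.002, 0.001], [-0.002, 1.0, -0.0], [-0.001, -0.0, -1.0]] q [-0.31  0.32  1.93  0.    0.89 -1.96]
```

Emit:
carry_out(
  rows=[0,0,0.1,0,0,0,0,0,0.08,0,0,0,0,0,0,0,0,0],
)

```text
time_s: 13.38
ee_pos: [0.4756, -0.1383, 0.0987]
eef_rot: [-0.039, 0.999, -0.0, 0.001]
wrist_force: [-0.5, 0.2, 3.2]
opening: 0.0
finger_force: 1.9
```

Emit:
carry_out(
  rows=[0,0,0.08,0,0,0,0,0,0,0,0,0],
)

```text
time_s: 13.55
ee_pos: [0.4756, -0.1383, 0.0975]
eef_rot: [-0.039, 0.999, -0.0, 0.001]
wrist_force: [-0.8, 0.3, 8.5]
opening: -0.004
finger_force: 4.2
```

Emit:
carry_out(
  rows=[0,0,0.08,0,0,0,0,0,0,0,0,0],
)

```text
time_s: 13.72
ee_pos: [0.4757, -0.1383, 0.0972]
eef_rot: [-0.039, 0.999, -0.0, 0.001]
wrist_force: [-4.7, 1.5, 21.3]
opening: -0.002
finger_force: 10.9
```

The button is fully down: hard stop at z = 97.2 mm, 21 N against its 5 N spring. Now I'll release straight up and clear.

Emit:
carry_out(
  rows=[0,0,-0.3,0,0,0,0,0,-0.5,0,0,0,0,0,-0.9,0,0,0,0,0,-0.9,0,0,0,0,0,-0.9,0,0,0,0.6,0.6,-0.8,0,0,0,0.4,0.9,-0.8,0,0,0,0,0.9,-0.5,0,0,0,0,0.9,0,0,0,0,0,0.9,0,0,0,0],
)

```text
time_s: 14.55
ee_pos: [0.4417, -0.0346, 0.2351]
eef_rot: [-0.039, 0.999, -0.0, 0.001]
wrist_force: [0.6, -0.5, -0.5]
opening: 0.004
finger_force: 0.0
```

Emit:
carry_out(
  rows=[0,0.9,0,0,0,0,0,0.9,0,0,0,0,0,0.9,0,0,0,0,0,0.9,0,0,0,0,0,0.9,0,0,0,0,0,0,0,0,0,0,0,0,0,0,0,0],
)

```text
time_s: 15.13
ee_pos: [0.4327, 0.0773, 0.2339]
eef_rot: [-0.04, 0.999, -0.0, -0.0]
wrist_force: [0.5, -0.3, 0.1]
opening: -0.0
finger_force: 0.0
```

Run:
```python
from h import *
I=arm.camera("scene")[130:300,140:395];here()
cv2.imwrite("pics/c8.png",cv2.resize(I,None,fx=3.1,fy=3.1,interpolation=cv2.INTER_CUBIC))
```

```text
t 15.18 printer mm [-114.3  182.1  233.9] F(printer) [-0.  -0.6 -0.1] open -0.0
tool axes cols [[-1.0, -0.003, -0.001], [-0.003, 1.0, -0.001], [0.001, -0.001, -1.0]] q [ 0.15  0.1   1.84 -0.    1.2  -1.5 ]
```

View pics/c8.png

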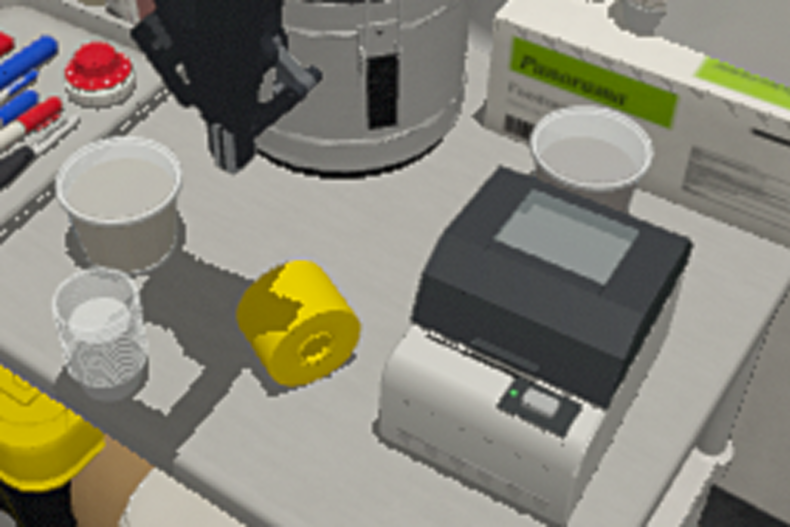

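The picture shows the cover fully shut at about (560,260) and the button back up at (540,402). The pots and cups stand where they were, and the arm is clear of everything.

```bash
python3 -c "
from bench import arm
print(arm.sign_off())"
```

```text
the job is handed in; nothing more can be done
None
```

The printer is ready and the job is handed in at about 15 s: the roll is snug against the flange, the cover is fully shut, the feed button was pressed right down and came back up, and the pots and cups were not disturbed.

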